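# Set out the bench for a covered stirring

### The job

Set out the mat in one straight line: stand the beaker upright in the middle of the stirrer's round plate and, once it stands there, lay the knobbed cover centred on top of it; stand the tall bottle midway between the stirrer and the tip box; and stand the squat jar on the other side of the tip box, away from the stirrer, level with the middle of the box's side and with a gap of about 3 cm. Let everything go, and leave the small vial and the pipette where they are.

Things in the scene. Friction and masses are not known exactly. Their poses are not given: they have to be found in the camera images.
- mat: Fixed flat grey bench mat, 130 x 620 mm, 3 mm thick. Origin: centre of its underside. Its y axis runs along its length (roughly left-right of the robot), z up. The stirrer and the tip box stand on its centre line, one 150 mm to each side of its centre (which is on which side varies), square to it, so its centre is the point midway between them.
- stirrer: Fixed low white magnetic stirrer, 120 mm (its x) x 100 mm (its y), with a round steel plate of 90 mm diameter in the middle of its top; plate surface 60 mm above its origin. Origin: centre of its underside, on the mat (so the plate is at height 63 mm). Axes parallel to the mat's.
- tip_box: Fixed pipette-tip box with a yellow perforated top, 120 mm (its x) x 90 mm (its y, along the mat), 50 mm high. Origin: centre of its underside, on the mat. Axes parallel to the mat's. The jar goes beside the box's y-facing side that looks away from the stirrer: a 30 mm gap puts the jar's axis 104 mm from the box's centre along the mat's length, still on the mat.
- beaker: Loose empty glass beaker, straight-sided, outer diameter 60 mm, 80 mm high, wall 4 mm, about 100 g, open at the top. Origin: centre of its underside; z up its axis. Stands on the bench at the start.
- cover: Loose white beaker cover: a flat disc of 76 mm diameter, 6 mm thick, with a round upright knob of 20 mm diameter and 28 mm height in the middle of its top (34 mm high in all), about 60 g. Origin: centre of its flat underside; z up. Lies on the bench knob up at the start. It simply rests on the beaker's rim.
- bottle: Loose tall amber reagent bottle with a white cap, body diameter 52 mm, 105 mm high in all, about 180 g. Its sides are straight from the bench up to 70 mm, then it narrows to the neck and a 27 mm wide cap. Origin: centre of its underside; z up. Stands on the bench at the start.
- jar: Loose squat amber jar with a white screw cap, diameter 58 mm, 60 mm high in all (straight sides up to 40 mm, then a cap of 53 mm diameter from 44 to 60 mm), about 150 g. Origin: centre of its underside; z up. Stands on the bench at the start.
- vial: Bystander, loose: small glass vial with a grey cap, diameter 25 mm, 46 mm high, upright in the row of things nearest the robot. Origin: centre of its underside. Leave it alone.
- pipette: Bystander, loose: blue hand pipette lying flat on the bench beyond the mat, about 275 mm long and 26 mm wide. Origin: on its underside near its middle; x along it. Leave it alone.
There are look-alikes about, which are no part of the job. What is shaped like the beaker but blue or purple is not meant. Leave any yellow look-alike of the bottle alone.

How it is judged:
By the outcome, as a careful person would: the job done as asked, in the order asked, and still so for the second after the job is handed in, with the robot touching nothing.
It also fails if it takes over 109 s, if anything falls off the work surface, if the arm or the gripper's body presses on something with over 40 N, if the wrist force passes 120 N, or if a joint passes its speed limit or range.

### The arm

A 6-joint arm with a two-finger parallel gripper is mounted at the origin on the work surface. World frame = base frame: x ahead of the robot, y to its left, z up, the work surface at z = 0. Lengths are in m, angles in rad, forces in N, time in s.
With the tool pointing down it reaches from about 0.4 to 0.825 m from the base axis. Payload 7 kg.
Tool frame: the origin (TCP) lies on the centre line of the jaws, within the pads' length; the fingertips stand 14 mm ahead of it and the grasp point (between the pads) lies 5 mm behind it; z points along the fingers, y is the line along which they close (so a half turn about z gives the same grasp; the last joint's range is limited). The gripper opens to 88 mm and grips with 3 to 60 N. Pads are 19 mm wide; open, the fingers measure 130 mm over their backs; the gripper's body (78 mm by 193 mm) begins 47 mm behind the grasp point.
Start: joints at [1.493, 0.359, 0.012, 0, -1.224, -0.288], TCP at [0.241, 0.63, 0.219] pointing down, gripper open.
Joint ranges: [-3.07, 3.07], [-1.43, 2.12], [-1.02, 1.25], [-3.03, 1.67], [-3.05, -0], [-3.03, 3.03]. Speed limits (rad/s): [2.39, 2.39, 3.01, 3.14, 3.14, 3.14].

### API

Orientations are given as [roll, pitch, yaw] about the fixed x, y, z axes, in that order (R = Rz(yaw) Ry(pitch) Rx(roll)).
In Python, from station import arm gives the robot as it stands.
- The arm moves only by the tool move_arm, never from a script. Its argument "rows" is a list of rows, each an object with "translation": the shift along the tool's x, y, z in cm, a list of three; "rot": the turn, a rotation vector about the tool's x, y, z in degrees, a list of three; "hand": the closure, from 0 (fully open) to 1 (shut). A call has 1 to 8 rows; each row is the pose to reach, as a shift and turn from the pose commanded when the call began, along the tool's axes at that moment; what a row does not reach only later rows make up. A row lasts 1/12 s, in which the tool goes at most 41.7 mm and 7.16 degrees, less where a joint would pass 70% of its speed; a pose out of reach is approached as far as the arm can. A call with a gripper value outside its range is refused whole. The fingers move at their own pace and stop on an object; "squeeze" is the grip in N (left out, the last holds). Time passes only in rows, so rows that repeat a pose let the fingers close. It gives the time, the measured TCP pose, the force, the opening and the grip force at its end, in the units of the state.
- arm.get_state(): the state, without advancing time (a new reading comes with each control period).
- arm.grab_frame(name): name is "scene" or "top" or "wrist"; returns (picture, depth): 384x512x3 uint8, red, green, blue; 384x512 float32, m along the optical axis (not along the pixel's ray), 0 where there is no reading.
- arm.camera_params(name): a dict with "vfov" (degrees; the focal length in pixels is half the picture's height over the tangent of half this angle, whatever the lens; pixels are square), "cx", "cy" (the principal point, pixels), "position" and "orientation" of the camera in the world; the wrist camera has in their place "tool_from_camera" (4x4, takes a point from camera to tool coordinates, whose origin is the TCP and whose axes are the flange's). Camera axes: x right, y down, z forward; pixel columns grow to the right and rows downward; lengths in m; the calibration is good to about 2 mm. A picture is of the moment at which its call begins: read the wrist's pose just before it. camera_params takes no time and is no camera call.
- arm.job_done(): hands the job in; it is judged then, once.
Trained networks look in the newest picture that a camera, given by its name, has taken for a name from the list of things; names that differ only in an ending like _2 or _b are one class to them, and where a whole thing is asked for, a point or a joint stands for the part that bears it (a point fixed in the world has none). Each returns a list of dicts, best first, with "p" (0 to 1); they miss things now and then, are a little off and sometimes report something else, mostly with a low value. They report only what shows in the picture. A call takes as long as a camera call. They do not tell look-alikes from the thing itself.
- arm.search_frame(label, camera): "point" ([x, y, z] in m, in the coordinates of the camera as it stood for that picture, good to about 4 mm: the middle of the surface that is visible of it).
- arm.pinpoint(label, camera): "point" ([x, y, z] in m, in the coordinates of the camera as it stood for that picture, good to about 4 mm: a listed point, or the origin of a listed thing).
The state is a dict: "t": time; "q": joint angles; "qd": joint speeds; "joint_efforts": joint torques, N m; "eef_pos": TCP position; "ee_rot": TCP orientation; "force": force on the tool from outside, world axes, zero at the start; "moment": the same for the moment, N m; "width": finger opening in m; "gripper_force": force on a finger pad.
Only numpy, scipy, OpenCV 4.12 (cv2) and the standard library are available. Lean on these libraries where they do the work, as an engineer would, in place of code of your own. Each camera call takes 0.05 s, during which the arm holds its last target. There are 200 camera calls.

## Working session

There is one attempt and no reset: what is moved stays moved. The work goes in short steps, Python scripts to look and compute and a tool call to move; the robot and the scene stay as the last step left them, time stands still between calls to the robot, and variables do not carry over. Pictures are saved under pics/ and viewed, at most 14 in all, crops included, and the job is handed in when it is done.

Besides the shell and the picture viewer there is one more tool, called after ">>>" as name([rows], argument=value, ...), one row to a line, values as JSON. move_arm: Moves the arm, as the interface text tells. Its arguments: {"type":"object","properties":{"rows":{"type":"array","items":{"type":"object","properties":{"translation":{"type":"array","items":{"type":"number"}},"rot":{"type":"array","items":{"type":"number"}},"hand":{"type":"number"}}}},"squeeze":{"type":"number"}},"required":["rows"]}

```bash
mkdir -p pics
cat > h.py <<'E'
import numpy as np,cv2
from scipy.spatial.transform import Rotation as R
from station import arm
def tool():
    s=arm.get_state();T=np.eye(4);T[:3,:3]=R.from_euler('xyz',s['ee_rot']).as_matrix();T[:3,3]=s['eef_pos'];return T
def cam(n):
    p=arm.camera_params(n)
    if 'tool_from_camera' in p: T=tool()@np.array(p['tool_from_camera'])
    else:
        T=np.eye(4);o=np.array(p['orientation'])
        T[:3,:3]=o if o.shape==(3,3) else (R.from_euler('xyz',o).as_matrix() if o.size==3 else R.from_quat(o).as_matrix());T[:3,3]=p['position']
    return p,T
def cloud(n):
    p,T=cam(n);im,d=arm.grab_frame(n)
    f=d.shape[0]/2/np.tan(np.radians(p['vfov'])/2)
    v,u=np.mgrid[:d.shape[0],:d.shape[1]]
    P=np.stack([(u-p['cx'])/f*d,(v-p['cy'])/f*d,d],-1)@T[:3,:3].T+T[:3,3]
    P[d==0]=np.nan
    return im,P,T
def save(im,name): cv2.imwrite('pics/'+name,im[...,::-1])
E
python3 - <<'E'
from h import *
print(arm.camera_params('top'));s=arm.get_state();print(s)
im,P,T=cloud('top');save(im,'top.png');np.savez('top.npz',im=im,P=P)
for l in ['stirrer','tip_box','mat','beaker','cover','bottle','jar','vial']:
    print(l,[(round(r['p'],2),np.round(T[:3,:3]@r['point']+T[:3,3],3)) for r in arm.pinpoint(l,'top')])
im,P,T=cloud('scene');save(im,'scene.png');np.savez('scene.npz',im=im,P=P)
E
```

```text
{'vfov': 54.4855277686994, 'cx': 255.49756796679137, 'cy': 187.56490361871226, 'position': array([0.31924924, 0.04961988, 1.03413814]), 'orientation': array([-2.9170237 , -0.00531099, -1.53582348])}
{'t': 0.0, 'q': array([ 1.49312266e+00,  3.59402138e-01,  1.10450405e-02, -3.64737625e-04,
       -1.22410745e+00, -2.88097283e-01]), 'qd': array([ 0.00089639,  0.00098334, -0.00023068,  0.00014325,  0.00080378,
       -0.00097232]), 'joint_efforts': array([-2.44351533e-03, -5.82718885e+01,  2.93060392e+01,  6.99701026e+00,
        7.04320759e-03, -1.61723692e-04]), 'eef_pos': array([0.24126931, 0.62985622, 0.2183042 ]), 'ee_rot': array([ 3.13989575e+00, -1.45295716e-04, -3.65895048e-01]), 'force': array([-0.85337941,  0.14866407,  0.11240089]), 'moment': array([-0.01265997,  0.016906  ,  0.01240074]), 'gripper_force': 0.0, 'width': 0.08766391046581327}
stirrer [(0.59, array([ 0.596, -0.145,  0.003]))]
tip_box [(0.55, array([0.611, 0.159, 0.007]))]
mat [(0.63, array([0.606, 0.006, 0.003]))]
beaker [(0.9, array([ 0.339, -0.035,  0.005])), (0.87, array([ 0.428, -0.129,  0.001])), (0.58, array([ 0.316, -0.136,  0.001]))]
cover [(0.95, array([ 0.4  , -0.288,  0.001]))]
bottle [(0.89, array([0.282, 0.261, 0.005])), (0.73, array([0.381, 0.288, 0.001])), (0.73, array([0.385, 0.409, 0.005]))]
jar [(0.69, array([0.446, 0.131, 0.004]))]
vial [(0.62, array([ 0.411,  0.016, -0.001]))]
```

View pics/top.png

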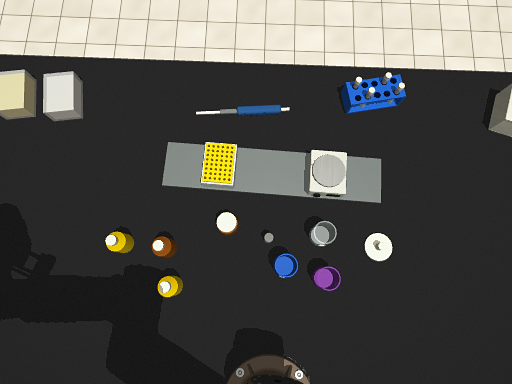

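View pics/scene.png

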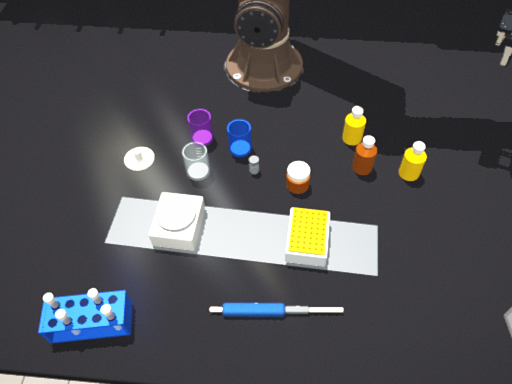

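```bash
cat > m.py <<'E'
from h import *
def mec(P,c,r,z0,z1,name=''):
    m=(np.linalg.norm(P[...,:2]-c,axis=-1)<r)&(P[...,2]>z0)&(P[...,2]<z1)
    q=P[m]
    if len(q)<8: print(name,'few',len(q));return
    (x,y),rr=cv2.minEnclosingCircle(q[:,:2].astype(np.float32))
    print(name,len(q),'mec',np.round([x,y,rr],4),'mean',np.round(q.mean(0),4))
E
python3 - <<'E'
from m import *
for n in ['top','scene']:
    D=np.load(n+'.npz');P=D['P'];im=D['im'];hsv=cv2.cvtColor(im,cv2.COLOR_RGB2HSV)
    print(n,'bench z',np.nanmedian(P[...,2]))
    for nm,c,z0,z1 in [('stirrer',(.596,-.145),.05,.08),('tip',(.611,.159),.045,.07)]:
        m=(np.linalg.norm(P[...,:2]-c,axis=-1)<.1)&(P[...,2]>z0)&(P[...,2]<z1)
        r=cv2.minAreaRect(P[m][:,:2].astype(np.float32));print(nm,m.sum(),r,np.median(P[m][:,2]))
    m=(abs(P[...,0]-.6)<.12)&(abs(P[...,1])<.36)&(P[...,2]<.012)&(hsv[...,2]>70)&(hsv[...,1]<60)
    print('mat',cv2.minAreaRect(P[m][:,:2].astype(np.float32)))
    mec(P,(.381,.288),.045,.09,.12,'bottlecap'); mec(P,(.381,.288),.045,.03,.075,'bottlebody')
    mec(P,(.446,.131),.045,.05,.07,'jarcap');mec(P,(.4,-.288),.06,.02,.05,'knob')
    mec(P,(.4,-.288),.06,.003,.012,'disc');mec(P,(.428,-.129),.055,.07,.09,'beaker rim');mec(P,(.41,.016),.03,.03,.06,'vial')
im=np.load('top.npz')['im'];save(np.hstack([cv2.resize(im[200:310,90:240],None,fx=2.6,fy=2.6,interpolation=2),cv2.resize(im[200:310,260:410],None,fx=2.6,fy=2.6,interpolation=2)]),'crop.png')
E
```

```text
top bench z 0.001766752565651064
stirrer 1535 ((0.5962693095207214, -0.14346447587013245), (0.10018892586231232, 0.12014342844486237), 87.6441879272461) 0.06212375519871782
tip 1358 ((0.6102222204208374, 0.15597039461135864), (0.08995983004570007, 0.12121839821338654), 87.37670135498047) 0.054687942347093565
mat ((0.575962483882904, 0.008855193853378296), (0.6223726272583008, 0.20286671817302704), 86.6275863647461)
bottlecap 106 mec [0.3772 0.287  0.0134] mean [0.3774 0.2862 0.1059]
bottlebody 143 mec [0.3782 0.2878 0.0263] mean [0.3747 0.277  0.063 ]
jarcap 323 mec [0.4472 0.1261 0.0264] mean [0.4467 0.1255 0.0618]
knob 56 mec [ 0.4012 -0.2878  0.0102] mean [ 0.4006 -0.2865  0.0336]
disc 748 mec [ 0.4   -0.288  0.06 ] mean [ 0.3999 -0.286   0.0066]
beaker rim 141 mec [ 0.4273 -0.1281  0.03  ] mean [ 0.4271 -0.1287  0.08  ]
vial 70 mec [0.4124 0.0136 0.0123] mean [0.4121 0.0139 0.0475]
scene bench z 0.001920026213220849
stirrer 1937 ((0.5962547659873962, -0.14508040249347687), (0.10032075643539429, 0.121623694896698), 87.02572631835938) 0.06219431307598433
tip 1870 ((0.6105087995529175, 0.153944730758667), (0.08974501490592957, 0.1197894960641861), 87.4132308959961) 0.05406849361906807
mat ((0.6000033617019653, -0.005882382392883301), (0.2399352639913559, 0.7082077264785767), 0.004338717088103294)
bottlecap 121 mec [0.3761 0.2852 0.0153] mean [0.3799 0.2848 0.1033]
bottlebody 300 mec [0.3782 0.2858 0.0274] mean [0.3937 0.2821 0.0563]
jarcap 353 mec [0.446  0.1253 0.0288] mean [0.4498 0.124  0.0609]
knob 67 mec [ 0.401  -0.2886  0.0104] mean [ 0.4033 -0.2883  0.0309]
disc 573 mec [ 0.3995 -0.2879  0.0597] mean [ 0.4029 -0.2882  0.0066]
beaker rim 219 mec [ 0.427  -0.1288  0.0327] mean [ 0.4278 -0.13    0.0781]
vial 99 mec [0.411  0.0109 0.0146] mean [0.4149 0.0116 0.0443]
```

View pics/crop.png

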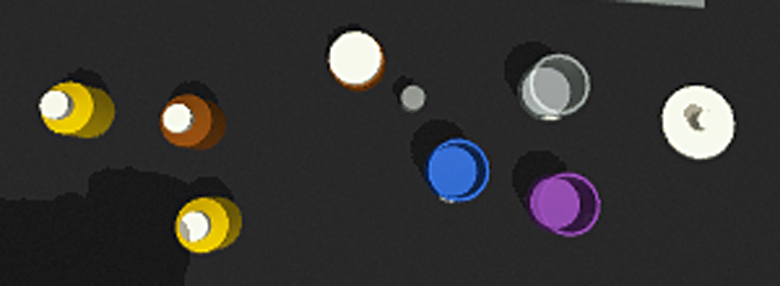

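Top view: the clear beaker (323,233) is the one meant, as the others at (286,265) and (327,279) are blue and purple. The amber bottle (162,245) is the one meant, as (118,242) and (169,287) are yellow. The crop confirms both. I'll do the bottle first, since the arm is nearest to it.

```bash
cat > g.py <<'E'
import sys
from h import *
# g.py x y z yawdeg : shift in tool axes (cm) and turn about tool z (deg)
x,y,z,yaw=map(float,sys.argv[1:5])
T=tool();d=T[:3,:3].T@(np.array([x,y,z])-T[:3,3])
G=R.from_euler('xyz',[180,0,yaw],degrees=True).as_matrix()
rv=R.from_matrix(T[:3,:3].T@G).as_rotvec(degrees=True)
print('cm',np.round(d*100,2),'rot',np.round(rv,2))
E
python3 g.py .377 .2865 .17 -21
```

```text
cm [24.96 27.26  4.92] rot [0.   0.   0.04]
```

>>> move_arm([
  {"translation": [24.96, 27.26, 3], "hand": 0},
  {"translation": [24.96, 27.26, 3], "hand": 0},
  {"translation": [24.96, 27.26, 3], "hand": 0},
  {"translation": [24.96, 27.26, 3], "hand": 0},
  {"translation": [24.96, 27.26, 3], "hand": 0},
  {"translation": [24.96, 27.26, 3], "hand": 0},
  {"translation": [24.96, 27.26, 3], "hand": 0},
  {"translation": [24.96, 27.26, 3], "hand": 0},
], squeeze=20)

```text
validation failed for argument at $.ro...
```

>>> move_arm([
  {"translation": [0, 0, 0], "hand": 0},
  {"translation": [0, 0, 0], "hand": 0},
  {"translation": [0, 0, 0], "hand": 0},
  {"translation": [0, 0, 0], "hand": 0},
])

```text
validation failed for argument at $.ro...
```

```bash
python3 g.py .377 .2865 .060 -21
python3 - <<'E'
from m import *
im,P,T=cloud('wrist');save(im,'w1.png')
mec(P,(.377,.286),.045,.09,.12,'cap'); mec(P,(.377,.286),.045,.03,.075,'body')
E
```

```text
cm [24.96 27.26 15.92] rot [0.   0.   0.04]
cap few 0
body few 0
```

View pics/w1.png

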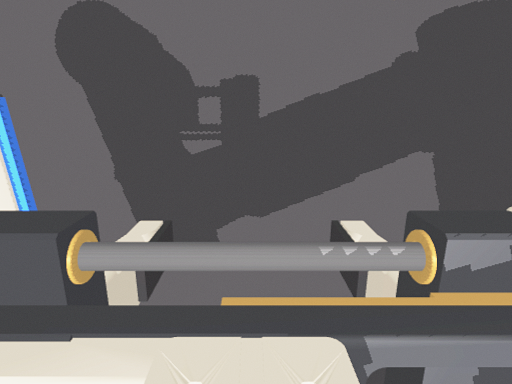

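The wrist picture only shows the jaws over empty bench, because the moves were refused. Rows seem to need `rot`.

>>> move_arm([
  {"translation": [24.96, 27.26, 3], "rot": [0, 0, 0], "hand": 0},
  {"translation": [24.96, 27.26, 3], "rot": [0, 0, 0], "hand": 0},
  {"translation": [24.96, 27.26, 3], "rot": [0, 0, 0], "hand": 0},
  {"translation": [24.96, 27.26, 3], "rot": [0, 0, 0], "hand": 0},
  {"translation": [24.96, 27.26, 3], "rot": [0, 0, 0], "hand": 0},
  {"translation": [24.96, 27.26, 3], "rot": [0, 0, 0], "hand": 0},
  {"translation": [24.96, 27.26, 3], "rot": [0, 0, 0], "hand": 0},
  {"translation": [24.96, 27.26, 3], "rot": [0, 0, 0], "hand": 0},
], squeeze=20)

```text
t: 1.22
eef_pos: [0.3636, 0.3194, 0.1925]
ee_rot: [-3.141, -0.0, -0.365]
force: [0.6, -0.2, -0.4]
width: 0.0876
gripper_force: 0.0
```

>>> move_arm([
  {"translation": [0, 0, 0], "rot": [0, 0, 0], "hand": 0},
  {"translation": [0, 0, 0], "rot": [0, 0, 0], "hand": 0},
  {"translation": [0, 0, 0], "rot": [0, 0, 0], "hand": 0},
])

```text
t: 1.47
eef_pos: [0.3637, 0.3213, 0.1928]
ee_rot: [-3.14, -0.0, -0.367]
force: [0.3, 0.9, 0.4]
width: 0.0875
gripper_force: 0.0
```

```bash
python3 g.py .377 .2865 .170 -21;python3 g.py .377 .2865 .060 -21
python3 - <<'E'
from m import *
im,P,T=cloud('wrist');print(T,arm.get_state()['eef_pos'])
mec(P,(.377,.286),.045,.09,.12,'cap'); mec(P,(.377,.286),.045,.03,.075,'body')
E
```

```text
cm [2.49 2.78 2.28] rot [-0.07 -0.01 -0.01]
cm [ 2.49  2.79 13.28] rot [-0.07 -0.01 -0.01]
[[-0.35901564 -0.90349773 -0.23409318  0.42687068]
 [-0.93333027  0.34712521  0.09164438  0.29666228]
 [-0.00154085  0.25138802 -0.96788516  0.35876106]
 [ 0.          0.          0.          1.        ]] [0.36349311 0.32188342 0.19268767]
cap 820 mec [0.3776 0.2861 0.0135] mean [0.3785 0.2861 0.1049]
body 864 mec [0.3777 0.2862 0.0261] mean [0.3834 0.2868 0.0696]
```

>>> move_arm([
  {"translation": [2.55, 2.8, 1], "rot": [0, 0, 0], "hand": 0},
  {"translation": [2.55, 2.8, 5], "rot": [0, 0, 0], "hand": 0},
  {"translation": [2.55, 2.8, 8.5], "rot": [0, 0, 0], "hand": 0},
  {"translation": [2.55, 2.8, 11.5], "rot": [0, 0, 0], "hand": 0},
  {"translation": [2.55, 2.8, 13.1], "rot": [0, 0, 0], "hand": 0},
  {"translation": [2.55, 2.8, 13.1], "rot": [0, 0, 0], "hand": 0},
  {"translation": [2.55, 2.8, 13.1], "rot": [0, 0, 0], "hand": 1},
  {"translation": [2.55, 2.8, 13.1], "rot": [0, 0, 0], "hand": 1},
], squeeze=20)

```text
t: 2.18
eef_pos: [0.3775, 0.2875, 0.0623]
ee_rot: [-3.14, -0.001, -0.364]
force: [0.0, 0.4, 1.0]
width: 0.0793
gripper_force: 0.0
```

>>> move_arm([
  {"translation": [0, 0, 0], "rot": [0, 0, 0], "hand": 1},
  {"translation": [0, 0, 0], "rot": [0, 0, 0], "hand": 1},
  {"translation": [0, 0, 0], "rot": [0, 0, 0], "hand": 1},
  {"translation": [0, 0, 0], "rot": [0, 0, 0], "hand": 1},
  {"translation": [0, 0, 0], "rot": [0, 0, 0], "hand": 1},
])

```text
t: 2.6
eef_pos: [0.3772, 0.2862, 0.0617]
ee_rot: [-3.141, -0.0, -0.366]
force: [0.9, 0.8, -0.6]
width: 0.0486
gripper_force: 18.3
```

```bash
python3 g.py .6033 .0053 .18 -60; python3 g.py .6033 .0053 .18 -21
```

```text
cm [ 31.16  18.13 -11.84] rot [-6.000e-02  1.000e-02  3.904e+01]
cm [ 31.16  18.13 -11.84] rot [-0.06 -0.01  0.04]
```

>>> move_arm([
  {"translation": [0, 0, -2], "rot": [0, 0, 0], "hand": 1},
  {"translation": [0, 0, -5], "rot": [0, 0, 0], "hand": 1},
  {"translation": [0, 0, -8.5], "rot": [0, 0, 0], "hand": 1},
  {"translation": [2, 1.2, -11], "rot": [0, 0, 5], "hand": 1},
  {"translation": [5, 2.9, -11], "rot": [0, 0, 11], "hand": 1},
  {"translation": [8.4, 4.9, -11], "rot": [0, 0, 18], "hand": 1},
  {"translation": [11.8, 6.9, -11], "rot": [0, 0, 25], "hand": 1},
  {"translation": [15.2, 8.8, -11], "rot": [0, 0, 32], "hand": 1},
])

```text
t: 3.27
eef_pos: [0.488, 0.1479, 0.1716]
ee_rot: [-3.141, 0.0, -0.93]
force: [0.6, 1.2, -1.8]
width: 0.0483
gripper_force: 17.8
```

```bash
python3 g.py .6033 .0053 .17 -60
```

```text
cm [18.32 -0.71  0.16] rot [-0.03  0.02  6.73]
```

>>> move_arm([
  {"translation": [4, -0.2, 0], "rot": [0, 0, 3], "hand": 1},
  {"translation": [8, -0.4, 0], "rot": [0, 0, 6], "hand": 1},
  {"translation": [12, -0.5, 0], "rot": [0, 0, 6], "hand": 1},
  {"translation": [15, -0.6, 0], "rot": [0, 0, 6], "hand": 1},
  {"translation": [17, -0.7, 0], "rot": [0, 0, 6], "hand": 1},
  {"translation": [17, -0.7, 0], "rot": [0, 0, 6], "hand": 1},
  {"translation": [17, -0.7, 0], "rot": [0, 0, 6], "hand": 1},
  {"translation": [17, -0.7, 0], "rot": [0, 0, 6], "hand": 1},
])

```text
t: 3.93
eef_pos: [0.595, 0.0178, 0.1708]
ee_rot: [3.141, 0.001, -1.03]
force: [-0.8, 0.8, -2.0]
width: 0.0478
gripper_force: 17.8
```

```bash
python3 g.py .6033 .0053 .066 -60;  python3 - <<'E'
from m import *
im,P,T=cloud('wrist');t=tool()[:3,3]
mec(P,t[:2],.045,t[2]+.02,t[2]+.055,'cap'); 
im,P,T=cloud('top');save(im,'t2.png')
for nm,c,z0,z1 in [('stirrer',(.596,-.145),.05,.08),('tip',(.611,.159),.045,.07)]:
    m=(np.linalg.norm(P[...,:2]-c,axis=-1)<.1)&(P[...,2]>z0)&(P[...,2]<z1)
    r=cv2.minAreaRect(P[m][:,:2].astype(np.float32));print(nm,m.sum(),r)
E
```

```text
cm [ 1.51 -0.08 10.48] rot [0.06 0.03 1.  ]
cap 3510 mec [0.6008 0.0081 0.0409] mean [0.597  0.0144 0.2099]
stirrer 1527 ((0.5963177680969238, -0.1434575915336609), (0.10003185272216797, 0.11976262181997299), 87.23406982421875)
tip 1232 ((0.610308051109314, 0.15593066811561584), (0.09015627950429916, 0.12006859481334686), 87.31668853759766)
```

>>> move_arm([
  {"translation": [1.5, -0.1, 3], "rot": [0, 0, 0], "hand": 1},
  {"translation": [1.5, -0.1, 6], "rot": [0, 0, 0], "hand": 1},
  {"translation": [1.5, -0.1, 8.5], "rot": [0, 0, 0], "hand": 1},
  {"translation": [1.5, -0.1, 9.3], "rot": [0, 0, 0], "hand": 1},
  {"translation": [1.5, -0.1, 9.8], "rot": [0, 0, 0], "hand": 1},
  {"translation": [1.5, -0.1, 9.8], "rot": [0, 0, 0], "hand": 1},
])

```text
t: 4.53
eef_pos: [0.6041, 0.0062, 0.0733]
ee_rot: [3.141, -0.0, -1.028]
force: [0.2, 0.2, -0.8]
width: 0.048
gripper_force: 17.9
```

```bash
python3 g.py .6033 .0053 .065 -60;  python3 - <<'E'
from m import *
im,P,T=cloud('top');t=tool()[:3,3]
im,P,T=cloud('scene');save(cv2.resize(im[160:280,150:310],None,fx=4,fy=4),'s2.png')
E
```

```text
cm [0.04 0.11 0.83] rot [ 0.04 -0.01  1.11]
```

View pics/s2.png

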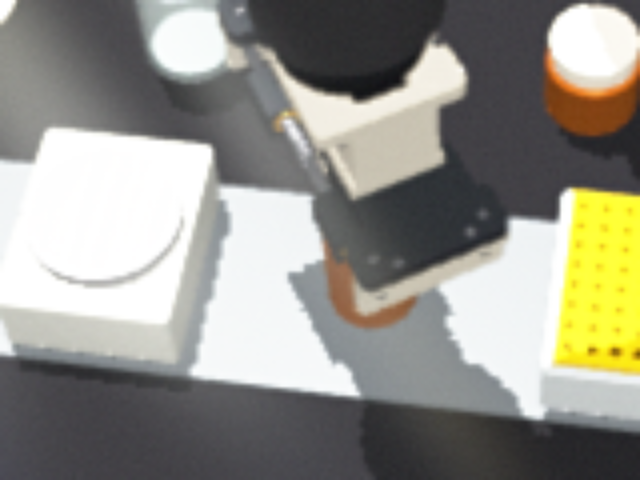

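The bottle (~375,295 in the crop) is held upright just above the mat. I'll lower it gently until it touches.

>>> move_arm([
  {"translation": [0, 0.1, 0.4], "rot": [0, 0, 0], "hand": 1},
  {"translation": [0, 0.1, 0.6], "rot": [0, 0, 0], "hand": 1},
  {"translation": [0, 0.1, 0.75], "rot": [0, 0, 0], "hand": 1},
  {"translation": [0, 0.1, 0.85], "rot": [0, 0, 0], "hand": 1},
  {"translation": [0, 0.1, 0.85], "rot": [0, 0, 0], "hand": 1},
])

```text
t: 5.05
eef_pos: [0.6036, 0.0052, 0.0655]
ee_rot: [-3.141, -0.0, -1.029]
force: [-2.3, 1.0, 3.6]
width: 0.0482
gripper_force: 18.8
```

>>> move_arm([
  {"translation": [0, 0, 0], "rot": [0, 0, 0], "hand": 0},
  {"translation": [0, 0, 0], "rot": [0, 0, 0], "hand": 0},
  {"translation": [0, 0, 0], "rot": [0, 0, 0], "hand": 0},
  {"translation": [0, 0, 0], "rot": [0, 0, 0], "hand": 0},
  {"translation": [0, 0, -3], "rot": [0, 0, 0], "hand": 0},
  {"translation": [0, 0, -7], "rot": [0, 0, 0], "hand": 0},
  {"translation": [0, 0, -11], "rot": [0, 0, 0], "hand": 0},
  {"translation": [0, 0, -11], "rot": [0, 0, 0], "hand": 0},
])

```text
t: 5.72
eef_pos: [0.6078, 0.0054, 0.1835]
ee_rot: [-3.13, -0.005, -1.028]
force: [1.6, 0.1, 1.7]
width: 0.0871
gripper_force: 0.0
```

```bash
python3 g.py .4468 .126 .12 -90;python3 - <<'E'
from m import *
im,P,T=cloud('wrist')
mec(P,(.6033,.0053),.045,.09,.12,'cap'); mec(P,(.6033,.0053),.045,.03,.08,'body')
E
```

```text
cm [-18.68   7.62   6.17] rot [-0.71 -0.13 31.12]
cap 876 mec [0.6032 0.0056 0.0135] mean [0.6037 0.0045 0.1075]
body 1205 mec [0.603  0.0055 0.0259] mean [ 0.6083 -0.0029  0.0711]
```

>>> move_arm([
  {"translation": [-3.5, 1.4, 0], "rot": [0, 0, 6], "hand": 0},
  {"translation": [-7, 2.8, 0], "rot": [0, 0, 12], "hand": 0},
  {"translation": [-10.5, 4.2, 0], "rot": [0, 0, 18], "hand": 0},
  {"translation": [-14, 5.6, 2], "rot": [0, 0, 24], "hand": 0},
  {"translation": [-17, 7, 4], "rot": [0, 0, 31], "hand": 0},
  {"translation": [-18.6, 7.6, 5], "rot": [0, 0, 31], "hand": 0},
  {"translation": [-18.6, 7.6, 5], "rot": [0, 0, 31], "hand": 0},
  {"translation": [-18.6, 7.6, 5], "rot": [0, 0, 31], "hand": 0},
])

```text
t: 6.43
eef_pos: [0.4414, 0.1256, 0.1244]
ee_rot: [3.141, -0.001, -1.567]
force: [0.9, 0.1, 1.2]
width: 0.0877
gripper_force: 0.0
```

```bash
python3 g.py .4468 .126 .024 -90;python3 - <<'E'
from m import *
im,P,T=cloud('wrist')
mec(P,(.4468,.126),.04,.05,.068,'cap'); mec(P,(.4468,.126),.045,.03,.068,'all')
E
```

```text
cm [-0.05 -0.55 10.03] rot [ 0.04 -0.04  0.2 ]
cap 3433 mec [0.4467 0.1242 0.0265] mean [0.4466 0.1229 0.0603]
all 3901 mec [0.4466 0.1239 0.0289] mean [0.4464 0.1205 0.0579]
```

>>> move_arm([
  {"translation": [0.1, -0.5, 2.5], "rot": [0, 0, 0], "hand": 0},
  {"translation": [0.1, -0.5, 6], "rot": [0, 0, 0], "hand": 0},
  {"translation": [0.1, -0.5, 8.5], "rot": [0, 0, 0], "hand": 0},
  {"translation": [0.1, -0.5, 10], "rot": [0, 0, 0], "hand": 0},
  {"translation": [0.1, -0.5, 10], "rot": [0, 0, 0], "hand": 0},
  {"translation": [0.1, -0.5, 10], "rot": [0, 0, 0], "hand": 1},
  {"translation": [0.1, -0.5, 10], "rot": [0, 0, 0], "hand": 1},
  {"translation": [0.1, -0.5, 10], "rot": [0, 0, 0], "hand": 1},
])

```text
t: 7.15
eef_pos: [0.4485, 0.1248, 0.0261]
ee_rot: [-3.14, 0.001, -1.57]
force: [0.0, -0.3, 0.9]
width: 0.073
gripper_force: 0.0
```

>>> move_arm([
  {"translation": [0, 0, 0], "rot": [0, 0, 0], "hand": 1},
  {"translation": [0, 0, 0], "rot": [0, 0, 0], "hand": 1},
  {"translation": [0, 0, 0], "rot": [0, 0, 0], "hand": 1},
])

```text
t: 7.4
eef_pos: [0.4476, 0.1246, 0.0257]
ee_rot: [-3.141, 0.001, -1.57]
force: [-0.7, -1.3, 6.3]
width: 0.057
gripper_force: 20.0
```

```bash
python3 g.py .6153 .2589 .14 -92.7
```

```text
cm [-13.43 -16.79 -11.41] rot [-0.06  0.05  2.75]
```

>>> move_arm([
  {"translation": [0, 0, -2.5], "rot": [0, 0, 0], "hand": 1},
  {"translation": [0, 0, -6.5], "rot": [0, 0, 0], "hand": 1},
  {"translation": [-0.8, -1, -10], "rot": [0, 0, 0], "hand": 1},
  {"translation": [-2.8, -3.5, -11], "rot": [0, 0, 2.7], "hand": 1},
  {"translation": [-5.3, -6.6, -11], "rot": [0, 0, 2.7], "hand": 1},
  {"translation": [-7.8, -9.7, -11], "rot": [0, 0, 2.7], "hand": 1},
  {"translation": [-10.3, -12.8, -11], "rot": [0, 0, 2.7], "hand": 1},
  {"translation": [-12.4, -15.5, -11], "rot": [0, 0, 2.7], "hand": 1},
])

```text
t: 8.07
eef_pos: [0.6038, 0.25, 0.135]
ee_rot: [-3.141, 0.001, -1.617]
force: [-0.2, -0.8, -1.1]
width: 0.0568
gripper_force: 20.0
```

>>> move_arm([
  {"translation": [-1, -1.2, 0], "rot": [0, 0, 0], "hand": 1},
  {"translation": [-1, -1.2, 0], "rot": [0, 0, 0], "hand": 1},
  {"translation": [-1, -1.2, 0], "rot": [0, 0, 0], "hand": 1},
  {"translation": [-1, -1.2, 0], "rot": [0, 0, 0], "hand": 1},
])

```text
t: 8.4
eef_pos: [0.6138, 0.2574, 0.1344]
ee_rot: [3.14, -0.001, -1.617]
force: [-0.1, -0.9, -1.1]
width: 0.0571
gripper_force: 20.0
```

```bash
python3 g.py .6153 .2589 .029 -92.7;python3 - <<'E'
from m import *
im,P,T=cloud('top');t=tool()[:3,3]
im,P,T=cloud('wrist');save(im,'w3.png')
mec(P,t[:2],.04,t[2]+.025,t[2]+.045,'cap')
E
```

```text
cm [-0.17 -0.15 10.54] rot [ 0.06 -0.04  0.04]
cap 6301 mec [0.6133 0.2459 0.0384] mean [0.6137 0.252  0.1688]
```

View pics/w3.png

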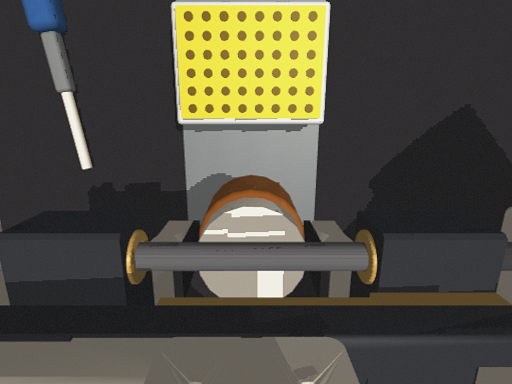

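The jar (252,250) is held upright and lined up with the box (250,60). I'll lower it.

>>> move_arm([
  {"translation": [-0.15, -0.15, 3], "rot": [0, 0, 0], "hand": 1},
  {"translation": [-0.15, -0.15, 6.5], "rot": [0, 0, 0], "hand": 1},
  {"translation": [-0.15, -0.15, 9], "rot": [0, 0, 0], "hand": 1},
  {"translation": [-0.15, -0.15, 10], "rot": [0, 0, 0], "hand": 1},
  {"translation": [-0.15, -0.15, 10.3], "rot": [0, 0, 0], "hand": 1},
  {"translation": [-0.15, -0.15, 10.5], "rot": [0, 0, 0], "hand": 1},
  {"translation": [-0.15, -0.15, 10.5], "rot": [0, 0, 0], "hand": 1},
  {"translation": [-0.15, -0.15, 10.5], "rot": [0, 0, 0], "hand": 1},
])

```text
t: 9.17
eef_pos: [0.6172, 0.2599, 0.0318]
ee_rot: [-3.139, 0.002, -1.617]
force: [0.3, -0.4, -1.6]
width: 0.0566
gripper_force: 20.0
```

>>> move_arm([
  {"translation": [0.1, 0.15, 0.1], "rot": [0, 0, 0], "hand": 1},
  {"translation": [0.1, 0.15, 0.2], "rot": [0, 0, 0], "hand": 1},
  {"translation": [0.1, 0.15, 0.3], "rot": [0, 0, 0], "hand": 1},
  {"translation": [0.1, 0.15, 0.3], "rot": [0, 0, 0], "hand": 1},
])

```text
t: 9.5
eef_pos: [0.6151, 0.2586, 0.0287]
ee_rot: [-3.14, 0.001, -1.617]
force: [-3.3, 0.0, 9.7]
width: 0.0569
gripper_force: 20.0
```

Touching down. Releasing, then rising.

>>> move_arm([
  {"translation": [0, 0, 0], "rot": [0, 0, 0], "hand": 0},
  {"translation": [0, 0, 0], "rot": [0, 0, 0], "hand": 0},
  {"translation": [0, 0, 0], "rot": [0, 0, 0], "hand": 0},
  {"translation": [0, 0, 0], "rot": [0, 0, 0], "hand": 0},
  {"translation": [0, 0, -3], "rot": [0, 0, 0], "hand": 0},
  {"translation": [0, 0, -7], "rot": [0, 0, 0], "hand": 0},
  {"translation": [0, 0, -11], "rot": [0, 0, 0], "hand": 0},
  {"translation": [0, 0, -15], "rot": [0, 0, 0], "hand": 0},
])

```text
t: 10.17
eef_pos: [0.6144, 0.258, 0.1782]
ee_rot: [3.141, -0.001, -1.617]
force: [0.6, 0.9, 0.1]
width: 0.0877
gripper_force: 0.0
```

```bash
python3 g.py .427 -.1285 .17 -90;python3 - <<'E'
from m import *
im,P,T=cloud('wrist')
mec(P,(.6153,.2589),.04,.05,.072,'cap'); mec(P,(.6153,.2589),.045,.03,.072,'all')
m=(np.linalg.norm(P[...,:2]-(.611,.159),axis=-1)<.1)&(P[...,2]>.045)&(P[...,2]<.07)&(P[...,1]<.215)
print(cv2.minAreaRect(P[m][:,:2].astype(np.float32)))
E
```

```text
cm [39.48 16.93  0.86] rot [ 0.04 -0.04 -2.66]
cap 2393 mec [0.615  0.2581 0.0266] mean [0.6149 0.2568 0.0632]
all 2713 mec [0.6148 0.2578 0.0289] mean [0.6148 0.2546 0.0608]
((0.6097422242164612, 0.1545589715242386), (0.08898143470287323, 0.11961955577135086), 87.3148193359375)
```

>>> move_arm([
  {"translation": [3, 1.3, 0], "rot": [0, 0, 0], "hand": 0},
  {"translation": [6.8, 2.9, 0], "rot": [0, 0, 0], "hand": 0},
  {"translation": [10.6, 4.5, 0], "rot": [0, 0, 0], "hand": 0},
  {"translation": [14.4, 6.2, 0], "rot": [0, 0, 0], "hand": 0},
  {"translation": [18.2, 7.8, 0], "rot": [0, 0, 0], "hand": 0},
  {"translation": [22, 9.4, 0], "rot": [0, 0, 0], "hand": 0},
  {"translation": [25.8, 11.1, 0], "rot": [0, 0, 0], "hand": 0},
  {"translation": [29.6, 12.7, 0], "rot": [0, 0, 0], "hand": 0},
])

```text
t: 10.88
eef_pos: [0.4728, -0.033, 0.1767]
ee_rot: [-3.141, 0.0, -1.617]
force: [0.5, -0.2, 0.6]
width: 0.0877
gripper_force: 0.0
```

>>> move_arm([
  {"translation": [3.8, 1.6, 0], "rot": [0, 0, 0], "hand": 0},
  {"translation": [7.6, 3.2, 0], "rot": [0, 0, 0], "hand": 0},
  {"translation": [9.8, 4.2, 0], "rot": [0, 0, 0], "hand": 0},
  {"translation": [9.8, 4.2, 0], "rot": [0, 0, 0], "hand": 0},
  {"translation": [9.8, 4.2, 0], "rot": [0, 0, 0], "hand": 0},
])

```text
t: 11.3
eef_pos: [0.4271, -0.1285, 0.1769]
ee_rot: [-3.141, 0.0, -1.62]
force: [0.2, -0.0, 0.4]
width: 0.0877
gripper_force: 0.0
```

```bash
python3 - <<'E'
from m import *
im,P,T=cloud('wrist');save(im,'w4.png')
mec(P,(.427,-.1285),.045,.07,.09,'rim'); mec(P,(.427,-.1285),.045,.015,.09,'all')
E
python3 g.py .427 -.1285 .045 -90
```

```text
rim 1137 mec [ 0.4267 -0.1306  0.0299] mean [ 0.4266 -0.1295  0.0788]
all 2389 mec [ 0.4266 -0.1307  0.03  ] mean [ 0.4268 -0.126   0.0611]
cm [ 0.08  0.07 13.19] rot [-0.04  0.01 -2.74]
```

View pics/w4.png

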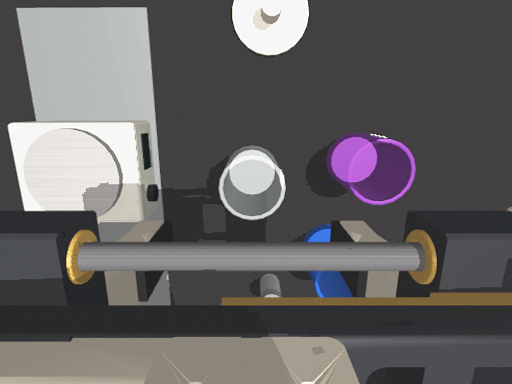

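The clear beaker (252,185) sits between the jaws' line, with purple at (370,165) to the right and blue below. I'm gripping the clear one.

>>> move_arm([
  {"translation": [0.2, 0.05, 3], "rot": [0, 0, 0], "hand": 0},
  {"translation": [0.2, 0.05, 7], "rot": [0, 0, 0], "hand": 0},
  {"translation": [0.2, 0.05, 11], "rot": [0, 0, 0], "hand": 0},
  {"translation": [0.2, 0.05, 13], "rot": [0, 0, 0], "hand": 0},
  {"translation": [0.2, 0.05, 13], "rot": [0, 0, 0], "hand": 0},
  {"translation": [0.2, 0.05, 13], "rot": [0, 0, 0], "hand": 0.5},
  {"translation": [0.2, 0.05, 13], "rot": [0, 0, 0], "hand": 1},
  {"translation": [0.2, 0.05, 13], "rot": [0, 0, 0], "hand": 1},
], squeeze=15)

```text
t: 12.02
eef_pos: [0.4287, -0.1289, 0.0484]
ee_rot: [-3.139, 0.0, -1.616]
force: [0.4, 0.8, 0.5]
width: 0.0731
gripper_force: 0.0
```

>>> move_arm([
  {"translation": [0, 0, 0], "rot": [0, 0, 0], "hand": 1},
  {"translation": [0, 0, 0], "rot": [0, 0, 0], "hand": 1},
  {"translation": [0, 0, 0], "rot": [0, 0, 0], "hand": 1},
])

```text
t: 12.27
eef_pos: [0.4277, -0.1293, 0.0479]
ee_rot: [-3.14, 0.0, -1.617]
force: [-1.9, 3.0, 7.1]
width: 0.0582
gripper_force: 15.0
```

```bash
python3 g.py .5963 -.1443 .15 -92.7
```

```text
cm [  0.71 -16.94 -10.18] rot [-0.12  0.02  0.05]
```

>>> move_arm([
  {"translation": [0, 0, -2], "rot": [0, 0, 0], "hand": 1},
  {"translation": [0, 0, -5], "rot": [0, 0, 0], "hand": 1},
  {"translation": [0, 0, -9], "rot": [0, 0, 0], "hand": 1},
  {"translation": [0.1, -3, -10.2], "rot": [0, 0, 0], "hand": 1},
  {"translation": [0.3, -7, -10.2], "rot": [0, 0, 0], "hand": 1},
  {"translation": [0.5, -11, -10.2], "rot": [0, 0, 0], "hand": 1},
  {"translation": [0.6, -14.5, -10.2], "rot": [0, 0, 0], "hand": 1},
  {"translation": [0.6, -16.9, -10.2], "rot": [0, 0, 0], "hand": 1},
])

```text
t: 12.93
eef_pos: [0.5984, -0.1437, 0.149]
ee_rot: [-3.14, -0.0, -1.617]
force: [0.5, 0.2, -0.4]
width: 0.0585
gripper_force: 15.0
```

>>> move_arm([
  {"translation": [0, 0, 0], "rot": [0, 0, 0], "hand": 1},
  {"translation": [0, 0, 0], "rot": [0, 0, 0], "hand": 1},
  {"translation": [0, 0, 0], "rot": [0, 0, 0], "hand": 1},
])

```text
t: 13.18
eef_pos: [0.5947, -0.1432, 0.1484]
ee_rot: [3.14, 0.0, -1.618]
force: [0.1, 0.6, -1.1]
width: 0.0585
gripper_force: 15.0
```

```bash
python3 g.py .5963 -.1433 .111 -92.7;python3 - <<'E'
from m import *
t=tool()[:3,3]
im,P,T=cloud('top')
for n in ['top','wrist']:
    im,P,T=cloud(n)
    hsv=cv2.cvtColor(im,cv2.COLOR_RGB2HSV)
    m=(np.linalg.norm(P[...,:2]-(.596,-.145),axis=-1)<.09)&(P[...,2]>.052)&(P[...,2]<.075)
    if m.sum()>50: print(n,m.sum(),cv2.minAreaRect(P[m][:,:2].astype(np.float32)))
    mec(P,t[:2],.04,t[2]+.025,t[2]+.04,'rim')
E
```

```text
cm [-0.   -0.16  3.74] rot [0.07 0.01 0.02]
top 173 ((0.5920199751853943, -0.14181725680828094), (0.13877515494823456, 0.04700244218111038), 23.424734115600586)
rim 38 mec [ 0.5945 -0.142   0.0296] mean [ 0.5956 -0.1333  0.1814]
wrist 7505 ((0.5955782532691956, -0.153622567653656), (0.08284057676792145, 0.11791098117828369), 87.28641510009766)
rim 3409 mec [ 0.5942 -0.1543  0.0384] mean [ 0.5943 -0.1495  0.1798]
```

>>> move_arm([
  {"translation": [0, -0.15, 1.5], "rot": [0, 0, 0], "hand": 1},
  {"translation": [0, -0.15, 2.8], "rot": [0, 0, 0], "hand": 1},
  {"translation": [0, -0.15, 3.3], "rot": [0, 0, 0], "hand": 1},
  {"translation": [0, -0.15, 3.6], "rot": [0, 0, 0], "hand": 1},
  {"translation": [0, -0.15, 3.75], "rot": [0, 0, 0], "hand": 1},
  {"translation": [0, -0.15, 3.75], "rot": [0, 0, 0], "hand": 1},
  {"translation": [0, -0.15, 3.75], "rot": [0, 0, 0], "hand": 1},
])

```text
t: 13.92
eef_pos: [0.5974, -0.1433, 0.112]
ee_rot: [-3.141, -0.0, -1.617]
force: [0.0, 0.0, -0.8]
width: 0.0583
gripper_force: 15.0
```

>>> move_arm([
  {"translation": [0, 0.1, 0.1], "rot": [0, 0, 0], "hand": 1},
  {"translation": [0, 0.1, 0.15], "rot": [0, 0, 0], "hand": 1},
  {"translation": [0, 0.1, 0.15], "rot": [0, 0, 0], "hand": 1},
  {"translation": [0, 0.1, 0.15], "rot": [0, 0, 0], "hand": 1},
])

```text
t: 14.25
eef_pos: [0.5964, -0.1433, 0.1109]
ee_rot: [-3.14, -0.0, -1.617]
force: [-2.0, 0.6, 5.7]
width: 0.0583
gripper_force: 15.0
```

>>> move_arm([
  {"translation": [0, 0, 0], "rot": [0, 0, 0], "hand": 0},
  {"translation": [0, 0, 0], "rot": [0, 0, 0], "hand": 0},
  {"translation": [0, 0, 0], "rot": [0, 0, 0], "hand": 0},
  {"translation": [0, 0, 0], "rot": [0, 0, 0], "hand": 0},
  {"translation": [0, 0, -3], "rot": [0, 0, 0], "hand": 0},
  {"translation": [0, 0, -7], "rot": [0, 0, 0], "hand": 0},
  {"translation": [0, 0, -10], "rot": [0, 0, 0], "hand": 0},
  {"translation": [0, 0, -10], "rot": [0, 0, 0], "hand": 0},
])

```text
t: 14.92
eef_pos: [0.5995, -0.1439, 0.2172]
ee_rot: [-3.131, -0.001, -1.616]
force: [0.7, -0.3, 0.8]
width: 0.0876
gripper_force: 0.0
```

```bash
python3 g.py .4012 -.288 .12 -92.7;python3 - <<'E'
from m import *
im,P,T=cloud('wrist')
mec(P,(.5963,-.1443),.042,.13,.16,'rim'); mec(P,(.5963,-.1443),.034,.08,.16,'all')
m=(np.linalg.norm(P[...,:2]-(.596,-.145),axis=-1)<.09)&(P[...,2]>.052)&(P[...,2]<.075)
print(cv2.minAreaRect(P[m][:,:2].astype(np.float32)))
E
```

```text
cm [15.28 19.26  9.53] rot [-0.6  -0.06  0.1 ]
rim 1483 mec [ 0.5963 -0.1447  0.0299] mean [ 0.5963 -0.1433  0.1409]
all 2922 mec [ 0.5956 -0.1446  0.0305] mean [ 0.5963 -0.1402  0.1243]
((0.5960964560508728, -0.14580824971199036), (0.09808756411075592, 0.11811187118291855), 87.55032348632812)
```

>>> move_arm([
  {"translation": [2.4, 3, 0], "rot": [0, 0, 0], "hand": 0},
  {"translation": [4.9, 6.2, 0], "rot": [0, 0, 0], "hand": 0},
  {"translation": [7.4, 9.3, 0], "rot": [0, 0, 0], "hand": 0},
  {"translation": [9.9, 12.4, 2], "rot": [0, 0, 0], "hand": 0},
  {"translation": [12.4, 15.5, 5], "rot": [0, 0, 0], "hand": 0.3},
  {"translation": [14.6, 18.6, 8], "rot": [0, 0, 0], "hand": 0.3},
  {"translation": [15.2, 19, 9.5], "rot": [0, 0, 0], "hand": 0.3},
  {"translation": [15.2, 19, 9.5], "rot": [0, 0, 0], "hand": 0.3},
])

```text
t: 15.63
eef_pos: [0.3924, -0.2862, 0.1097]
ee_rot: [3.133, 0.003, -1.621]
force: [-0.9, 1.1, 0.4]
width: 0.0669
gripper_force: 0.0
```

>>> move_arm([
  {"translation": [0, 0, 0], "rot": [0, 0, 0], "hand": 0.3},
  {"translation": [0, 0, 0], "rot": [0, 0, 0], "hand": 0.3},
])

```text
t: 15.8
eef_pos: [0.3997, -0.2866, 0.115]
ee_rot: [-3.142, -0.0, -1.617]
force: [-0.4, 0.9, 0.3]
width: 0.0617
gripper_force: 0.0
```

```bash
python3 - <<'E'
from m import *
im,P,T=cloud('wrist')
mec(P,(.4012,-.288),.03,.02,.045,'knob'); mec(P,(.4012,-.288),.046,.0045,.015,'disc')
E
python3 g.py .4012 -.288 .023 -92.7
```

```text
knob 475 mec [ 0.4004 -0.2903  0.0099] mean [ 0.4005 -0.2913  0.0333]
disc 4528 mec [ 0.4004 -0.2901  0.038 ] mean [ 0.4005 -0.2918  0.0065]
cm [ 0.15 -0.08  9.24] rot [-0.07 -0.03  0.07]
```

>>> move_arm([
  {"translation": [0.35, -0.05, 3], "rot": [0, 0, 0], "hand": 0.3},
  {"translation": [0.35, -0.05, 6], "rot": [0, 0, 0], "hand": 0.3},
  {"translation": [0.35, -0.05, 8.3], "rot": [0, 0, 0], "hand": 0.3},
  {"translation": [0.35, -0.05, 9.1], "rot": [0, 0, 0], "hand": 0.3},
  {"translation": [0.35, -0.05, 9.1], "rot": [0, 0, 0], "hand": 0.3},
  {"translation": [0.35, -0.05, 9.1], "rot": [0, 0, 0], "hand": 0.6},
  {"translation": [0.35, -0.05, 9.1], "rot": [0, 0, 0], "hand": 1},
  {"translation": [0.35, -0.05, 9.1], "rot": [0, 0, 0], "hand": 1},
], squeeze=15)

```text
t: 16.52
eef_pos: [0.4009, -0.29, 0.0253]
ee_rot: [-3.139, -0.001, -1.617]
force: [0.3, -0.2, -0.4]
width: 0.0469
gripper_force: 0.0
```

>>> move_arm([
  {"translation": [0, 0, 0], "rot": [0, 0, 0], "hand": 1},
  {"translation": [0, 0, 0], "rot": [0, 0, 0], "hand": 1},
  {"translation": [0, 0, 0], "rot": [0, 0, 0], "hand": 1},
  {"translation": [0, 0, 0], "rot": [0, 0, 0], "hand": 1},
  {"translation": [0, 0, 0], "rot": [0, 0, 0], "hand": 1},
])

```text
t: 16.93
eef_pos: [0.3997, -0.2899, 0.0241]
ee_rot: [-3.141, -0.0, -1.617]
force: [-0.1, 0.9, 3.3]
width: 0.018
gripper_force: 15.0
```

```bash
python3 g.py .5963 -.1447 .22 -92.7
```

```text
cm [-15.41 -18.98 -19.58] rot [-0.03 -0.01  0.04]
```

>>> move_arm([
  {"translation": [0, 0, -2], "rot": [0, 0, 0], "hand": 1},
  {"translation": [0, 0, -5], "rot": [0, 0, 0], "hand": 1},
  {"translation": [-0.5, -0.6, -9], "rot": [0, 0, 0], "hand": 1},
  {"translation": [-1.5, -1.8, -12.5], "rot": [0, 0, 0], "hand": 1},
  {"translation": [-3, -3.7, -15.5], "rot": [0, 0, 0], "hand": 1},
  {"translation": [-4.5, -5.6, -18], "rot": [0, 0, 0], "hand": 1},
  {"translation": [-6, -7.4, -19.6], "rot": [0, 0, 0], "hand": 1},
  {"translation": [-8, -9.8, -19.6], "rot": [0, 0, 0], "hand": 1},
])

```text
t: 17.6
eef_pos: [0.5031, -0.2146, 0.2243]
ee_rot: [-3.135, -0.001, -1.618]
force: [0.1, 0.2, -0.3]
width: 0.0182
gripper_force: 15.0
```

```bash
python3 g.py .5963 -.1447 .21 -92.7
```

```text
cm [-7.42 -8.98  1.49] rot [-0.38 -0.06  0.01]
```

>>> move_arm([
  {"translation": [-2, -2.4, 0], "rot": [0, 0, 0], "hand": 1},
  {"translation": [-4, -4.8, 0], "rot": [0, 0, 0], "hand": 1},
  {"translation": [-6, -7.2, 0], "rot": [0, 0, 0], "hand": 1},
  {"translation": [-7.2, -8.8, 1], "rot": [0, 0, 0], "hand": 1},
  {"translation": [-7.2, -8.8, 1.5], "rot": [0, 0, 0], "hand": 1},
  {"translation": [-7.2, -8.8, 1.5], "rot": [0, 0, 0], "hand": 1},
  {"translation": [-7.2, -8.8, 1.5], "rot": [0, 0, 0], "hand": 1},
  {"translation": [-7.2, -8.8, 1.5], "rot": [0, 0, 0], "hand": 1},
])

```text
t: 18.27
eef_pos: [0.5918, -0.1471, 0.2051]
ee_rot: [3.142, -0.0, -1.618]
force: [0.3, -0.8, -0.1]
width: 0.0181
gripper_force: 15.0
```

```bash
python3 - <<'E'
from m import *
t=tool()[:3,3]
im,P,T=cloud('wrist');save(im,'w5.png')
z=t[2]-.0241+.006
mec(P,t[:2],.05,z-.006,z+.005,'disc')
im,P,T=cloud('top');mec(P,t[:2],.05,z-.006,z+.005,'disc')
im,P,T=cloud('scene');save(cv2.resize(im[130:270,110:270],None,fx=4,fy=4),'s5.png')
E
python3 g.py .5963 -.1447 .167 -92.7
```

```text
disc 4980 mec [ 0.592  -0.1472  0.0382] mean [ 0.5911 -0.1648  0.1873]
disc 147 mec [ 0.5926 -0.1453  0.0378] mean [ 0.5881 -0.1342  0.1889]
cm [-0.27 -0.4   3.86] rot [-0.06  0.   -0.  ]
```

View pics/w5.png

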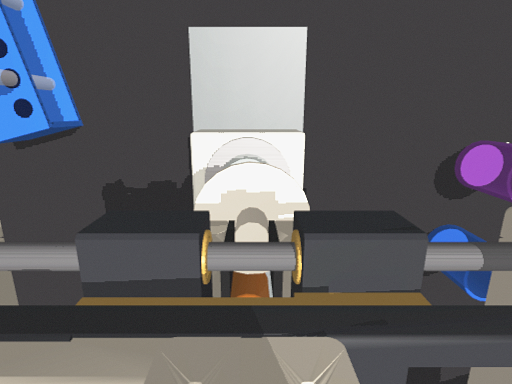

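The cover (252,215) is held level, its rim over the beaker. I'll correct sideways and descend to just above the rim.

>>> move_arm([
  {"translation": [-0.25, -0.4, 0], "rot": [0, 0, 0], "hand": 1},
  {"translation": [-0.25, -0.4, 1], "rot": [0, 0, 0], "hand": 1},
  {"translation": [-0.25, -0.4, 2], "rot": [0, 0, 0], "hand": 1},
  {"translation": [-0.25, -0.4, 3], "rot": [0, 0, 0], "hand": 1},
  {"translation": [-0.25, -0.4, 3.3], "rot": [0, 0, 0], "hand": 1},
  {"translation": [-0.25, -0.4, 3.3], "rot": [0, 0, 0], "hand": 1},
  {"translation": [-0.25, -0.4, 3.3], "rot": [0, 0, 0], "hand": 1},
])

```text
t: 19.0
eef_pos: [0.5963, -0.1444, 0.1713]
ee_rot: [3.141, -0.0, -1.617]
force: [0.6, -0.7, -0.6]
width: 0.0175
gripper_force: 15.0
```

```bash
python3 g.py .5963 -.1447 .167 -92.7
```

```text
cm [0.03 0.   0.43] rot [ 0.05 -0.02  0.05]
```

>>> move_arm([
  {"translation": [0.02, 0, 0.1], "rot": [0, 0, 0], "hand": 1},
  {"translation": [0.02, 0, 0.2], "rot": [0, 0, 0], "hand": 1},
  {"translation": [0.02, 0, 0.3], "rot": [0, 0, 0], "hand": 1},
  {"translation": [0.02, 0, 0.38], "rot": [0, 0, 0], "hand": 1},
  {"translation": [0.02, 0, 0.43], "rot": [0, 0, 0], "hand": 1},
  {"translation": [0.02, 0, 0.43], "rot": [0, 0, 0], "hand": 1},
])

```text
t: 19.5
eef_pos: [0.5964, -0.1445, 0.1675]
ee_rot: [3.142, 0.0, -1.617]
force: [-0.2, 0.2, -0.6]
width: 0.0184
gripper_force: 15.0
```

>>> move_arm([
  {"translation": [0, 0, 0.05], "rot": [0, 0, 0], "hand": 1},
  {"translation": [0, 0, 0.1], "rot": [0, 0, 0], "hand": 1},
  {"translation": [0, 0, 0.1], "rot": [0, 0, 0], "hand": 1},
])

```text
t: 19.75
eef_pos: [0.5967, -0.1446, 0.1671]
ee_rot: [-3.141, -0.0, -1.617]
force: [-1.5, 0.7, 3.6]
width: 0.0184
gripper_force: 15.0
```

>>> move_arm([
  {"translation": [0, 0, 0], "rot": [0, 0, 0], "hand": 0.5},
  {"translation": [0, 0, 0], "rot": [0, 0, 0], "hand": 0.5},
  {"translation": [0, 0, 0], "rot": [0, 0, 0], "hand": 0.5},
  {"translation": [0, 0, 0], "rot": [0, 0, 0], "hand": 0.5},
  {"translation": [0, 0, -2], "rot": [0, 0, 0], "hand": 0.5},
  {"translation": [0, 0, -5], "rot": [0, 0, 0], "hand": 0.5},
  {"translation": [0, 0, -8], "rot": [0, 0, 0], "hand": 0.5},
  {"translation": [0, 4, -8], "rot": [0, 0, 0], "hand": 0.5},
])

```text
t: 20.42
eef_pos: [0.5642, -0.1433, 0.2519]
ee_rot: [-3.132, -0.002, -1.616]
force: [2.2, -1.3, 2.7]
width: 0.0437
gripper_force: 0.0
```

>>> move_arm([
  {"translation": [2, 4, 0], "rot": [0, 0, 0], "hand": 0.5},
  {"translation": [4, 8, 0], "rot": [0, 0, 0], "hand": 0.5},
  {"translation": [6, 12, 0], "rot": [0, 0, 0], "hand": 0.5},
  {"translation": [8, 12, 0], "rot": [0, 0, 0], "hand": 0.5},
  {"translation": [8, 12, 0], "rot": [0, 0, 0], "hand": 0.5},
  {"translation": [8, 12, 0], "rot": [0, 0, 0], "hand": 0.5},
])

```text
t: 20.92
eef_pos: [0.4323, -0.2178, 0.2469]
ee_rot: [-3.14, 0.0, -1.619]
force: [0.3, 0.3, 1.0]
width: 0.0439
gripper_force: 0.0
```

Run:
```python
from m import *
for n in ['top','scene']:
    im,P,T=cloud(n);save(im,'f_'+n+'.png')
    mec(P,(.5963,-.1447),.05,.165,.19,'knob');mec(P,(.5963,-.1447),.05,.143,.155,'disc')
    mec(P,(.6033,.0053),.045,.09,.12,'bottle');mec(P,(.6153,.2589),.04,.05,.072,'jar');mec(P,(.411,.013),.03,.03,.06,'vial')
    for nm,c,z0,z1 in [('tip',(.611,.159),.045,.07)]:
        m=(np.linalg.norm(P[...,:2]-c,axis=-1)<.085)&(P[...,2]>z0)&(P[...,2]<z1)&(P[...,1]<.215);print(nm,cv2.minAreaRect(P[m][:,:2].astype(np.float32)))
```

```text
knob few 0
disc few 0
bottle few 0
jar 315 mec [0.6155 0.2591 0.0282] mean [0.6139 0.2585 0.0642]
vial 70 mec [0.4125 0.0135 0.0123] mean [0.4121 0.0139 0.0475]
tip ((0.6098935604095459, 0.155898779630661), (0.09003959596157074, 0.12017133831977844), 87.37054443359375)
knob 92 mec [ 0.5965 -0.1443  0.0108] mean [ 0.5985 -0.1435  0.1755]
disc 751 mec [ 0.5959 -0.1444  0.0395] mean [ 0.6001 -0.1426  0.1501]
bottle 151 mec [0.6021 0.0056 0.0146] mean [0.6048 0.0064 0.1062]
jar 473 mec [0.6142 0.2578 0.0272] mean [0.6176 0.2571 0.063 ]
vial 100 mec [0.4123 0.0124 0.0139] mean [0.4146 0.0117 0.0439]
tip ((0.6109049320220947, 0.15379120409488678), (0.08985023200511932, 0.11965382844209671), 87.6822509765625)
```

View pics/f_scene.png

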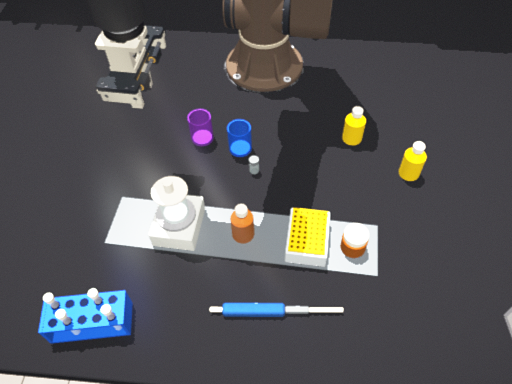

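The final picture shows everything in place: covered beaker on the stirrer (170,200), bottle (242,225), jar (356,240), vial and pipette undisturbed, and the arm clear.

```bash
python3 -c "
from station import arm
print(arm.job_done())"
```

```text
the job is handed in; nothing more can be done
None
```

The job is done and handed in at about 21 s: the covered beaker is on the stirrer, the bottle stands midway, the jar is about 3 cm beyond the tip box, everything is released, and the vial and pipette were left alone.

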